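Turn the pot handles in on the display board

TASK

The handles of the teapot and the blue pan stick out over the front edge of the display board, where someone will catch on them. Swing both pots round in their saucers, without lifting or tipping them, until each handle points clearly towards the back of the board and has at least 15 mm of clear air from the other pot, its handle and every other piece; do not shift or topple anything else on the board.

Things in the scene. Friction and masses are not known exactly. Their poses are not given: they have to be found in the camera images.
- teapot: Dark iron teapot, pale wooden side handle, brass lid knob. Body 96 mm across, 88 mm high to the knob's top, loose in its saucer; about 0.7 kg. One level round handle, 22 mm thick, along the body's +x axis, centre line 60 mm above the underside, from the wall to a rounded end 165 mm from the axis. Origin: centre of the underside. Pushed sideways on the handle it turns in the saucer.
- pan: Small blue enamel milk pan with a black handle. Body 96 mm across, 70 mm high, open on top, loose in its saucer; about 0.6 kg. One level round handle, 22 mm thick, along the body's +x axis, centre line 60 mm above the underside, from the wall to a rounded end 165 mm from the axis. Origin: centre of the underside. Pushed sideways on the handle it turns in the saucer.
- teapot_tip (a point): Point on the centre line of the teapot's handle 154 mm from the pot's axis; the rounded end reaches 11 mm beyond; its frame is parallel to the teapot's.
- teapot_mid (a point): Point on the centre line of the teapot's handle 105 mm from the pot's axis; its frame is parallel to the teapot's.
- pan_tip (a point): Point on the centre line of the pan's handle 154 mm from the pan's axis; the rounded end reaches 11 mm beyond; its frame is parallel to the pan's.
- pan_mid (a point): Point on the centre line of the pan's handle 105 mm from the pan's axis; its frame is parallel to the pan's.
- saucer_teapot: Turned pale-wood saucer of the teapot, fixed to the board: 112 mm across, rim 14 mm high, inner floor 6 mm above its underside and 92 mm across (4 mm of play round the foot). Origin: centre of its underside, on the board's top; +x points to the back of the board, away from the front edge.
- saucer_pan: Turned pale-wood saucer of the pan, fixed to the board: 112 mm across, rim 14 mm high, inner floor 6 mm above its underside and 92 mm across (4 mm of play round the foot). Origin: centre of its underside, on the board's top; +x points to the back of the board, away from the front edge.
- board: Fixed brown wooden display board, 340 mm deep (x), 840 mm wide (y), 20 mm thick; its front edge (-x) faces the robot. Saucers and vase stand in a row 90 mm in front of its centre line, about 240 mm apart, in any order; burner, figure, jar and candle in a second row 135 to 200 mm behind. Origin: centre of its underside.
- vase: Big black round vase on the board, 155 mm high, 160 mm across at its belly (65 to 85 mm up), neck under 96 mm across above 115 mm. Loose; leave alone. Origin: centre of its underside.
- burner: Green round incense burner with brass knobs, 76 mm across, 85 mm high, on the board. Loose; leave alone. Origin: centre of its underside.
- figure: Brown carved figure with a brass disc behind its head, round foot 64 mm across, about 102 mm high, on the board. Loose; leave alone. Origin: centre of its underside.
- jar: Terracotta lidded jar, 68 mm across, about 97 mm high, on the board. Loose; leave alone. Origin: centre of its underside.
- candle: Plain white ceramic candle block, upright cylinder 68 mm across, 85 mm high, on the board. Loose; leave alone. Origin: centre of its underside.
- bangle: Yellow ring lying flat, 80 mm across, 12 mm high, near one end of the board; handles pass well above it. Loose; leave alone. Origin: centre of its underside.
- ashtray: Low open copper dish, 80 mm across, 22 mm high, near the other end of the board; handles pass well above it. Loose; leave alone. Origin: centre of its underside.
Not all that is in view belongs to the job. What is shaped like the pan but purple is not meant.

How it is judged:
At the end, for the whole second after the job is handed in: Both pots upright and still in their saucers (within 10 mm of centre), each tip point at least 55 mm behind its saucer's centre, each handle with 15 mm or more of air from vase, burner, figure, jar, candle, the other pot and its handle; nothing else on the board moved more than 10 mm (x of teapot_tip in the frame of saucer_teapot above 0.055 m and horizontal distance between teapot and saucer_teapot below 0.01 m and z of teapot in the frame of saucer_teapot below 0.012 m and angle between each of teapot, pan's own z axis and vertical below 0.1 rad and linear speed of each of teapot, pan below 0.02 m/s and angular speed of each of teapot, pan below 0.1 rad/s and horizontal distance between each of teapot_mid, teapot_tip, pan_mid, pan_tip and vase above 0.106 m and horizontal distance between each of teapot_mid, teapot_tip, pan_mid, pan_tip and burner above 0.064 m and horizontal distance between each of teapot_mid, teapot_tip, pan_mid, pan_tip and figure above 0.058 m and horizontal distance between each of teapot_mid, teapot_tip, pan_mid, pan_tip and jar above 0.06 m and horizontal distance between each of teapot_mid, teapot_tip, pan_mid, pan_tip and candle above 0.06 m and horizontal distance between each of teapot_mid, teapot_tip and pan above 0.074 m and x of pan_tip in the frame of saucer_pan above 0.055 m and horizontal distance between pan and saucer_pan below 0.01 m and z of pan in the frame of saucer_pan below 0.012 m and horizontal distance between each of pan_mid, pan_tip and teapot above 0.074 m and horizontal distance between each of teapot_mid, teapot_tip and pan_mid above 0.037 m and horizontal distance between each of teapot_mid, teapot_tip and pan_tip above 0.037 m and distance of each of vase, burner, figure, jar, candle, bangle, ashtray from where it was at the start of the episode below 0.01 m); the robot touches nothing.
It fails at once if a pot is lifted out of its saucer (z of teapot in the frame of saucer_teapot above 0.02 m or z of pan in the frame of saucer_pan above 0.02 m).
It fails at once if a pot is tipped (angle between any of teapot, pan's own z axis and vertical above 0.26 rad).
It fails at once if another piece on the board is shifted by more than 10 mm (distance of any of vase, burner, figure, jar, candle, bangle, ashtray from where it was at the start of the episode above 0.01 m).
It fails at once if another piece on the board is tipped (angle between any of vase, burner, figure, jar, candle, bangle, ashtray's own z axis and vertical above 0.15 rad).
It also fails if it takes over 67 s, if anything falls off the work surface, if the arm or the gripper's body presses on something with over 40 N, if the wrist force passes 120 N, or if a joint passes its speed limit or range.

ROBOT

A 6-joint arm with a two-finger parallel gripper is mounted at the origin on the work surface. World frame = base frame: x ahead of the robot, y to its left, z up, the work surface at z = 0. Lengths are in m, angles in rad, forces in N, time in s.
With the tool pointing down it reaches from about 0.3 to 0.875 m from the base axis. Payload 6.4 kg.
Tool frame: the origin (TCP) lies at the very end of the fingers, on their centre line; the grasp point (between the pads) lies 19 mm behind it; z points along the fingers, y is the line along which they close (so a half turn about z gives the same grasp; the last joint's range is limited). The gripper opens to 85 mm and grips with 20 to 120 N. Pads are 22 mm wide; open, the fingers measure 114 mm over their backs; the gripper's body (76 mm by 85 mm) begins 54 mm behind the grasp point. The pads swing forward as they close: fully open they stand 13 mm farther back than shut.
Start: joints at [-1.31, 0.181, 1.607, -0, 1.354, -0.206], TCP at [0.259, -0.513, 0.231] pointing down, gripper open.
Joint ranges: [-2.99, 2.99], [-0.89, 2.07], [0.3, 2.58], [-1.14, 4.28], [0, 2.63], [-3.12, 3.12]. Speed limits (rad/s): [2.57, 2.57, 3.01, 3.14, 3.14, 3.14].

INTERFACE

Orientations are given as a unit quaternion [w, x, y, z].
In Python, from bench import * gives the robot as it stands. The module is installed in compiled form; this text tells all that it offers.
- The arm moves only by the tool arm_command, never from a script. Its arguments are lists of equal length, an entry for each row: "dp": the shift along the tool's x, y, z in units of 0.25 m (1.0 is 0.25 m), a list of three; "turn": the turn, a rotation vector about the tool's x, y, z in units of 30 degrees (1.0 is 30 degrees), a list of three; "jaw": the opening, from 0 (shut) to 1 (fully open). A call has 1 to 5 rows; each row is the pose to reach, as a shift and turn from the pose commanded when the call began, along the tool's axes at that moment; what a row does not reach only later rows make up. A row lasts 1/8 s, in which the tool goes at most 62.5 mm and 10.7 degrees, less where a joint would pass 70% of its speed; a pose out of reach is approached as far as the arm can. A call with a number of a shift or a turn outside -1 to 1 is refused whole. A call with a gripper value outside its range is refused whole. The fingers move at their own pace and stop on an object; the grip force is fixed at half the most. Time passes only in rows, so rows that repeat a pose let the fingers close. It gives the time, the measured TCP pose, the force, the opening and the grip force at its end, in the units of the state.
- get_obs(): the state, without advancing time (a new reading comes with each control period).
- camera(name): name is "side" or "top" or "wrist"; returns the picture (384x512x3 uint8, blue, green, red); there is no depth.
- get_calibration(name): a dict with "camera_matrix" (3x3 intrinsics, pixels), "R" (3x3) and "t" (3): a world point X has camera coordinates R X + t; the wrist camera has in their place "mount" (4x4, takes a point from camera to tool coordinates, whose origin is the TCP and whose axes are the flange's). Camera axes: x right, y down, z forward; pixel columns grow to the right and rows downward; lengths in m; the calibration is good to about 2 mm. A picture is of the moment at which its call begins: read the wrist's pose just before it. get_calibration takes no time and is no camera call.
- hand_in(): hands the job in; it is judged then, once.
The state is a dict: "time_s": time; "q": joint angles; "dq": joint speeds; "joint_efforts": joint torques, N m; "eef_pos": TCP position; "eef_rot": TCP orientation; "wrist_force": force on the tool from outside, world axes, zero at the start; "torque": the same for the moment, N m; "opening": opening from 0.0 (shut) to 1.0 (fully open); "grasp_force": force on a finger pad.
Only numpy, scipy, OpenCV 4.12 (cv2) and the standard library are available. Lean on these libraries where they do the work, as an engineer would, in place of code of your own. Each camera call takes 0.05 s, during which the arm holds its last target. There are 200 camera calls.

## Working session

There is one attempt and no reset: what is moved stays moved. The work goes in short steps, Python scripts to look and compute and a tool call to move; the robot and the scene stay as the last step left them, time stands still between calls to the robot, and variables do not carry over. Pictures are saved under pics/ and viewed, at most 10 in all, crops included, and the job is handed in when it is done.

Besides the shell and the picture viewer there is one more tool, called after "Emit:" by a JSON object that holds its "name" and its "arguments". arm_command: Moves the arm, as the interface text tells. Its arguments: {"type":"object","properties":{"dp":{"type":"array"},"turn":{"type":"array"},"jaw":{"type":"array"}},"required":["dp","turn","jaw"]}

```bash
mkdir -p pics
python3 - <<'E'
from bench import *
import cv2,numpy as np
np.set_printoptions(precision=4,suppress=True)
for n in("top","side"):
    cv2.imwrite(f"pics/{n}0.png",camera(n)); c=get_calibration(n); print(n,c["camera_matrix"].tolist(),-c["R"].T@c["t"],c["R"])
o=get_obs();print(o)
E
```

```text
top [[349.339944693341, 0.0, 251.28498154901675], [0.0, 349.339944693341, 193.23206049753207], [0.0, 0.0, 1.0]] [0.3618 0.011  0.9709] [[ 0.005  -1.     -0.0029]
 [-0.9959 -0.0047 -0.0901]
 [ 0.0901  0.0033 -0.9959]]
side [[454.1263293558321, 0.0, 264.8150246527135], [0.0, 454.1263293558321, 192.82786325652535], [0.0, 0.0, 1.0]] [ 0.1895 -1.0011  0.9932] [[ 0.972  -0.2345  0.018 ]
 [-0.1404 -0.6402 -0.7553]
 [ 0.1886  0.7316 -0.6552]]
{'time_s': 0.1, 'q': array([-1.3103,  0.1815,  1.6079, -0.    ,  1.3538, -0.2063]), 'dq': array([ 0.0002, -0.0026, -0.0008,  0.0003,  0.001 ,  0.0009]), 'joint_efforts': array([  0.0005, -44.5875, -35.2241,  -0.0003,   0.0041,  -0.    ]), 'eef_pos': array([ 0.2587, -0.513 ,  0.2305]), 'eef_rot': array([-0.0008,  0.9729,  0.2313, -0.    ]), 'wrist_force': array([ 0.0243, -0.0516, -0.0446]), 'torque': array([ 0.0213, -0.0494,  0.0175]), 'grasp_force': 0.0, 'opening': 1.0008937179245916}
```

View pics/top0.png

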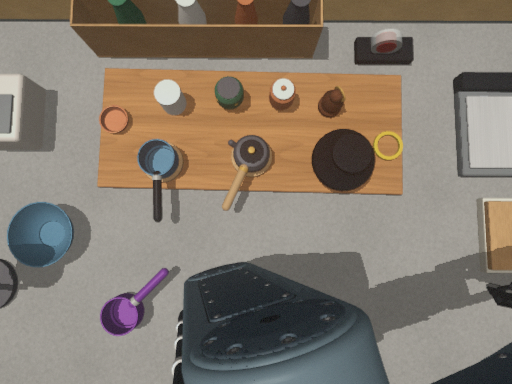

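View pics/side0.png

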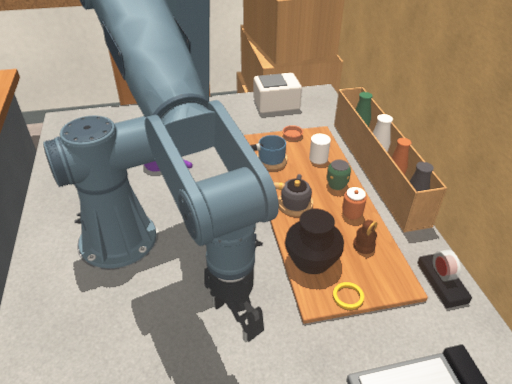

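Top view: the pan is at (158,160) with its handle to (157,220), the teapot at (251,155) with its handle to (228,207), and the vase at (343,160). The back row is candle (169,95), burner (229,92), jar (283,93) and figure (331,102). The side view confirms this layout. I'll zoom in to measure.

Run:
```python
import cv2
im=cv2.imread("pics/top0.png")[70:225,95:410]
im=cv2.resize(im,None,fx=2.5,fy=2.5,interpolation=cv2.INTER_CUBIC)
for k in range(100,410,20): cv2.putText(im,str(k),(int((k-95)*2.5),10),0,.3,(255,255,255)); cv2.line(im,(int((k-95)*2.5),0),(int((k-95)*2.5),387),(255,255,255),1) if k%100==0 else 0
for k in range(80,225,20): cv2.putText(im,str(k),(0,int((k-70)*2.5)),0,.3,(255,255,255)); cv2.line(im,(0,int((k-70)*2.5)),(8,int((k-70)*2.5)),(255,255,255),1)
cv2.imwrite("pics/z.png",im)
```

```text
(no output)
```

View pics/z.png

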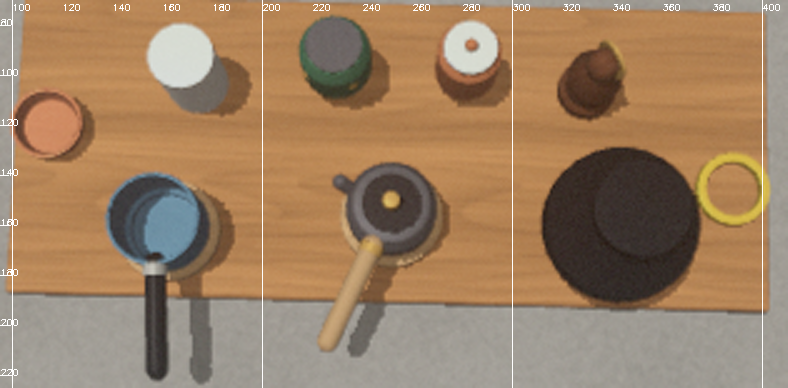

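```bash
cat > h.py <<'E'
import numpy as np
from bench import *
def ray(u,v,z,n="top"):
    c=get_calibration(n); C=-c["R"].T@c["t"]
    d=c["R"].T@np.linalg.solve(c["camera_matrix"],[u,v,1.]); return (C+d*(z-C[2])/d[2])[:2]
E
python3 - <<'E'
from h import *
for n,u,v,z in [("pan",152,220,.096),("panHbase",155,280,.086),("panHend",156,380,.086),("tea",391,200,.112),("teaHbase",372,243,.086),("teaHend",327,349,.086),("saucT",393,222,.03),("spout",340,183,.08),("candle",180,55,.105),("burner",336,46,.1),("jar",471,45,.115),("figfoot",583,88,.025),("figdisc",612,60,.12),("figL",558,100,.03),("figbot",585,118,.022),("vase",643,205,.175),("belly",621,224,.095),("bangle",733,188,.03),("ash",50,127,.035),("BL",22,12,.02),("BR",767,14,.02),("FL",7,290,.02),("FR",769,312,.02)]:
    print(n,ray(u/2.5+95,v/2.5+70,z).round(3))
E
```

```text
pan [0.53  0.257]
panHbase [0.469 0.255]
panHend [0.368 0.251]
tea [0.548 0.014]
teaHbase [0.509 0.033]
teaHend [0.4   0.078]
saucT [0.541 0.012]
spout [0.572 0.067]
candle [0.699 0.231]
burner [0.711 0.072]
jar [ 0.707 -0.066]
figfoot [ 0.694 -0.199]
figdisc [ 0.69  -0.207]
figL [ 0.679 -0.17 ]
figbot [ 0.661 -0.201]
vase [ 0.531 -0.219]
belly [ 0.528 -0.219]
bangle [ 0.581 -0.36 ]
ash [0.644 0.389]
BL [0.782 0.432]
BR [ 0.782 -0.408]
FL [0.466 0.435]
FR [ 0.445 -0.399]
```

Emit:
{"name": "arm_command", "arguments": {"dp": [[0.62,-0.785,0],[0.62,-0.785,0],[0.62,-0.785,0],[0.62,-0.785,0],[0.62,-0.785,0]], "turn": [[0,0,0.89],[0,0,0.89],[0,0,0.89],[0,0,0.89],[0,0,0.89]], "jaw": [0,0,0,0,0]}}

```text
time_s: 0.72
eef_pos: [0.3092, -0.2648, 0.2308]
eef_rot: [-0.001, 1.0, 0.003, -0.0]
wrist_force: [0.9, -0.4, 0.8]
opening: -0.002
grasp_force: 0.0
```

Emit:
{"name": "arm_command", "arguments": {"dp": [[0.4,-1,0],[0.4,-1,0],[0.4,-1,0],[0.4,-1,0],[0.4,-1,0]], "turn": [[0,0,0],[0,0,0],[0,0,0],[0,0,0],[0,0,0]], "jaw": [0,0,0,0,0]}}

```text
time_s: 1.35
eef_pos: [0.4096, -0.016, 0.2313]
eef_rot: [-0.0, 1.0, 0.002, 0.0]
wrist_force: [-1.1, -0.4, -0.0]
opening: 0.003
grasp_force: 0.0
```

Emit:
{"name": "arm_command", "arguments": {"dp": [[0,0,0.3],[0,0,0.68],[0,0,0.68],[0,0,0.68],[0,0,0.68]], "turn": [[0,0,0],[0,0,0],[0,0,0],[0,0,0],[0,0,0]], "jaw": [0,0,0,0,0]}}

```text
time_s: 1.98
eef_pos: [0.41, -0.0192, 0.0627]
eef_rot: [0.0, 1.0, 0.0, 0.001]
wrist_force: [0.6, -0.2, 1.0]
opening: -0.003
grasp_force: 0.0
```

Run:
```python
import numpy as np
# finger path: radius .125 along handle, offset .027 behind it
for nm,c,a0,a1 in(("tea",(.545,.013),160,50),("pan",(.53,.257),185,50)):
    for a in range(a0,a1-1,-5):
        t=np.radians(a);p=np.array(c)+.125*np.array([np.cos(t),np.sin(t)])+.027*np.array([-np.sin(t),np.cos(t)])
        print(nm,a,p.round(3))
```

```text
tea 160 [0.418 0.03 ]
tea 155 [0.42  0.041]
tea 150 [0.423 0.052]
tea 145 [0.427 0.063]
tea 140 [0.432 0.073]
tea 135 [0.438 0.082]
tea 130 [0.444 0.091]
tea 125 [0.451 0.1  ]
tea 120 [0.459 0.108]
tea 115 [0.468 0.115]
tea 110 [0.477 0.121]
tea 105 [0.487 0.127]
tea 100 [0.497 0.131]
tea 95 [0.507 0.135]
tea 90 [0.518 0.138]
tea 85 [0.529 0.14 ]
tea 80 [0.54  0.141]
tea 75 [0.551 0.141]
tea 70 [0.562 0.14 ]
tea 65 [0.573 0.138]
tea 60 [0.584 0.135]
tea 55 [0.595 0.131]
tea 50 [0.605 0.126]
pan 185 [0.408 0.219]
pan 180 [0.405 0.23 ]
pan 175 [0.403 0.241]
pan 170 [0.402 0.252]
pan 165 [0.402 0.263]
pan 160 [0.403 0.274]
pan 155 [0.405 0.285]
pan 150 [0.408 0.296]
pan 145 [0.412 0.307]
pan 140 [0.417 0.317]
pan 135 [0.423 0.326]
pan 130 [0.429 0.335]
pan 125 [0.436 0.344]
pan 120 [0.444 0.352]
pan 115 [0.453 0.359]
pan 110 [0.462 0.365]
pan 105 [0.472 0.371]
pan 100 [0.482 0.375]
pan 95 [0.492 0.379]
pan 90 [0.503 0.382]
pan 85 [0.514 0.384]
pan 80 [0.525 0.385]
pan 75 [0.536 0.385]
pan 70 [0.547 0.384]
pan 65 [0.558 0.382]
pan 60 [0.569 0.379]
pan 55 [0.58  0.375]
pan 50 [0.59 0.37]
```

Emit:
{"name": "arm_command", "arguments": {"dp": [[0.02,-0.12,0],[0.03,-0.2,0],[0.04,-0.24,0],[0.05,-0.28,0],[0.07,-0.33,0]], "turn": [[0,0,0],[0,0,0],[0,0,0],[0,0,0],[0,0,0]], "jaw": [0,0,0,0,0]}}

```text
time_s: 2.6
eef_pos: [0.4269, 0.0642, 0.062]
eef_rot: [0.0, 1.0, 0.0, 0.001]
wrist_force: [0.1, -0.8, 0.5]
opening: 0.0
grasp_force: 0.3
```

Emit:
{"name": "arm_command", "arguments": {"dp": [[0.02,-0.04,0],[0.045,-0.075,0],[0.07,-0.11,0],[0.1,-0.15,0],[0.13,-0.18,0]], "turn": [[0,0,0],[0,0,0],[0,0,0],[0,0,0],[0,0,0]], "jaw": [0,0,0,0,0]}}

```text
time_s: 3.22
eef_pos: [0.459, 0.1098, 0.0612]
eef_rot: [-0.0, 1.0, 0.0, -0.0]
wrist_force: [-0.4, -1.3, 0.2]
opening: 0.005
grasp_force: 0.3
```

Run:
```python
from h import *
import cv2
im=camera("top");cv2.imwrite("pics/t1.png",cv2.resize(im[60:260,90:410],None,fx=2.5,fy=2.5))
```

```text
(no output)
```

View pics/t1.png

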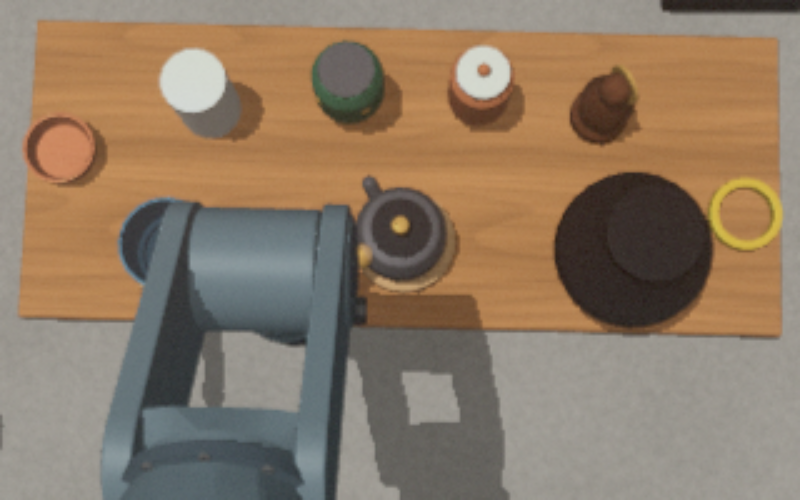

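The forces are low and the teapot is turning in place: its handle root now shows at (364,256) in the crop, to the left of the knob at (400,225). I'll continue the arc.

Emit:
{"name": "arm_command", "arguments": {"dp": [[0.035,-0.03,0],[0.07,-0.05,0],[0.11,-0.075,0],[0.15,-0.09,0],[0.19,-0.11,0]], "turn": [[0,0,0],[0,0,0],[0,0,0],[0,0,0],[0,0,0]], "jaw": [0,0,0,0,0]}}

```text
time_s: 3.9
eef_pos: [0.5068, 0.1369, 0.0613]
eef_rot: [0.0, 1.0, 0.0, -0.0]
wrist_force: [-1.2, 0.2, -0.1]
opening: 0.001
grasp_force: 0.3
```

Emit:
{"name": "arm_command", "arguments": {"dp": [[0.045,-0.01,0],[0.09,-0.02,0],[0.13,-0.02,0],[0.18,-0.02,0],[0.22,-0.02,0]], "turn": [[0,0,0],[0,0,0],[0,0,0],[0,0,0],[0,0,0]], "jaw": [0,0,0,0,0]}}

```text
time_s: 4.53
eef_pos: [0.562, 0.1416, 0.0613]
eef_rot: [0.0, 1.0, 0.0, 0.0]
wrist_force: [-0.8, 0.2, -0.0]
opening: 0.006
grasp_force: 0.3
```

Emit:
{"name": "arm_command", "arguments": {"dp": [[0.045,0.01,0],[0.09,0.02,0],[0.13,0.035,0],[0.17,0.055,0],[0.175,0.06,0]], "turn": [[0,0,0],[0,0,0],[0,0,0],[0,0,0],[0,0,0]], "jaw": [0,0,0,0,0]}}

```text
time_s: 5.15
eef_pos: [0.6057, 0.1263, 0.0613]
eef_rot: [-0.0, 1.0, 0.0, 0.0]
wrist_force: [-0.8, 1.0, -0.2]
opening: 0.003
grasp_force: 0.3
```

Emit:
{"name": "arm_command", "arguments": {"dp": [[-0.06,-0.04,0],[-0.06,-0.04,0],[-0.06,-0.04,-0.3],[-0.06,-0.04,-0.68],[-0.06,-0.04,-0.68]], "turn": [[0,0,0],[0,0,0],[0,0,0],[0,0,0],[0,0,0]], "jaw": [0,0,0,0,0]}}

```text
time_s: 5.78
eef_pos: [0.5902, 0.1372, 0.2348]
eef_rot: [-0.0, 1.0, 0.001, 0.002]
wrist_force: [0.4, -0.4, 0.4]
opening: -0.004
grasp_force: 0.0
```

Emit:
{"name": "arm_command", "arguments": {"dp": [[-0.3,-0.05,0],[-0.74,-0.18,0],[-0.74,-0.18,0],[-0.74,-0.18,0],[-0.74,-0.18,0]], "turn": [[0,0,0],[0,0,0],[0,0,0],[0,0,0],[0,0,0]], "jaw": [0,0,0,0,0]}}

```text
time_s: 6.4
eef_pos: [0.4051, 0.1819, 0.232]
eef_rot: [-0.0, 1.0, 0.001, 0.001]
wrist_force: [-0.0, 0.2, 0.4]
opening: 0.002
grasp_force: 0.0
```

Emit:
{"name": "arm_command", "arguments": {"dp": [[0,0,0.3],[0,0,0.68],[0,0,0.68],[0,0,0.68],[0,0,0.68]], "turn": [[0,0,0],[0,0,0],[0,0,0],[0,0,0],[0,0,0]], "jaw": [0,0,0,0,0]}}

```text
time_s: 7.02
eef_pos: [0.4068, 0.1816, 0.0627]
eef_rot: [-0.0, 1.0, 0.0, 0.001]
wrist_force: [-0.2, -0.0, -0.4]
opening: 0.005
grasp_force: 0.0
```

Emit:
{"name": "arm_command", "arguments": {"dp": [[0,-0.12,0],[0,-0.19,0],[-0.01,-0.235,0],[-0.01,-0.28,0],[-0.01,-0.325,0]], "turn": [[0,0,0],[0,0,0],[0,0,0],[0,0,0],[0,0,0]], "jaw": [0,0,0,0,0]}}

```text
time_s: 7.65
eef_pos: [0.4027, 0.2634, 0.062]
eef_rot: [-0.0, 1.0, 0.0, 0.001]
wrist_force: [0.4, -0.2, -0.5]
opening: 0.001
grasp_force: 0.3
```

Emit:
{"name": "arm_command", "arguments": {"dp": [[0.005,-0.045,0],[0.01,-0.09,0],[0.025,-0.13,0],[0.04,-0.175,0],[0.06,-0.215,0]], "turn": [[0,0,0],[0,0,0],[0,0,0],[0,0,0],[0,0,0]], "jaw": [0,0,0,0,0]}}

```text
time_s: 8.28
eef_pos: [0.4175, 0.3173, 0.0612]
eef_rot: [0.0, 1.0, 0.0, -0.0]
wrist_force: [-0.3, -0.4, -0.3]
opening: -0.004
grasp_force: 0.3
```

Emit:
{"name": "arm_command", "arguments": {"dp": [[0.025,-0.035,0],[0.05,-0.07,0],[0.075,-0.11,0],[0.11,-0.14,0],[0.145,-0.17,0]], "turn": [[0,0,0],[0,0,0],[0,0,0],[0,0,0],[0,0,0]], "jaw": [0,0,0,0,0]}}

```text
time_s: 8.9
eef_pos: [0.454, 0.3596, 0.0613]
eef_rot: [0.0, 1.0, 0.0, 0.0]
wrist_force: [-0.2, -1.0, -1.0]
opening: 0.002
grasp_force: 0.3
```

Emit:
{"name": "arm_command", "arguments": {"dp": [[0.035,-0.025,0],[0.075,-0.05,0],[0.115,-0.065,0],[0.155,-0.08,0],[0.2,-0.09,0]], "turn": [[0,0,0],[0,0,0],[0,0,0],[0,0,0],[0,0,0]], "jaw": [0,0,0,0,0]}}

```text
time_s: 9.52
eef_pos: [0.504, 0.3818, 0.0612]
eef_rot: [0.0, 1.0, 0.0, -0.0]
wrist_force: [-0.6, -0.4, 0.3]
opening: 0.0
grasp_force: 0.3
```

Emit:
{"name": "arm_command", "arguments": {"dp": [[0.045,-0.01,0],[0.09,-0.01,0],[0.13,-0.01,0],[0.175,-0.01,0],[0.22,0,0]], "turn": [[0,0,0],[0,0,0],[0,0,0],[0,0,0],[0,0,0]], "jaw": [0,0,0,0,0]}}

```text
time_s: 10.15
eef_pos: [0.5591, 0.3817, 0.0613]
eef_rot: [0.0, 1.0, 0.0, -0.0]
wrist_force: [-1.5, -0.1, -0.5]
opening: 0.007
grasp_force: 0.3
```

Emit:
{"name": "arm_command", "arguments": {"dp": [[0.045,0.01,0],[0.09,0.03,0],[0.13,0.05,0],[0.145,0.055,0],[0.145,0.055,0]], "turn": [[0,0,0],[0,0,0],[0,0,0],[0,0,0],[0,0,0]], "jaw": [0,0,0,0,0]}}

```text
time_s: 10.78
eef_pos: [0.595, 0.3678, 0.0613]
eef_rot: [-0.0, 1.0, 0.0, 0.0]
wrist_force: [-0.0, 0.3, 0.6]
opening: -0.003
grasp_force: 0.0
```

Emit:
{"name": "arm_command", "arguments": {"dp": [[-0.06,-0.04,0],[-0.06,-0.04,0],[-0.06,-0.04,-0.3],[-0.06,-0.04,-0.68],[-0.06,-0.04,-0.68]], "turn": [[0,0,0],[0,0,0],[0,0,0],[0,0,0],[0,0,0]], "jaw": [0,0,0,0,0]}}

```text
time_s: 11.4
eef_pos: [0.5799, 0.3788, 0.2351]
eef_rot: [-0.001, 1.0, 0.001, 0.002]
wrist_force: [1.3, -0.5, -0.2]
opening: 0.002
grasp_force: 0.0
```

Emit:
{"name": "arm_command", "arguments": {"dp": [[-0.3,-0.1,0],[-0.7,-0.2,0],[-0.9,-0.3,0],[-0.9,-0.3,0],[-0.9,-0.3,0]], "turn": [[0,0,0],[0,0,0],[0,0,0],[0,0,0],[0,0,0]], "jaw": [0,0,0,0,0]}}

```text
time_s: 12.02
eef_pos: [0.3508, 0.4542, 0.2317]
eef_rot: [-0.0, 1.0, 0.003, -0.0]
wrist_force: [1.0, -0.1, 0.2]
opening: 0.001
grasp_force: 0.0
```

Run:
```python
from h import *
import cv2
im=camera("top")
im=cv2.resize(im[60:250,90:410],None,fx=2.5,fy=2.5,interpolation=cv2.INTER_CUBIC)
cv2.imwrite("pics/t2.png",im)
```

```text
(no output)
```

View pics/t2.png

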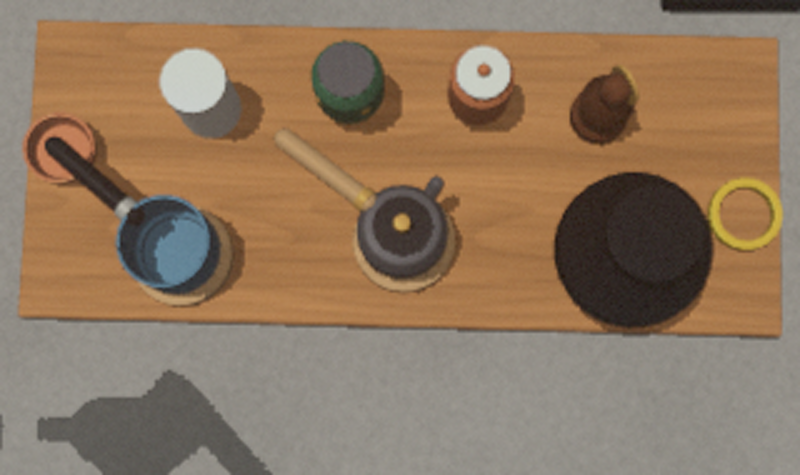

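The pan's handle end is at (47,143) and the teapot's at (277,131) in the crop. Both point to the back and nothing else has moved. I'll check the clearances in numbers.

Run:
```python
from h import *
P=lambda u,v,z: ray(u/2.5+90,v/2.5+60,z)
D={"pan":(P(164,242,.096),P(50,146,.086)),"tea":(P(402,222,.112),P(280,133,.086))}
O=dict(candle=P(194,80,.105),burner=P(348,71,.1),jar=P(484,71,.115),pan=D["pan"][0],tea=D["tea"][0])
for k,(c,t) in D.items():
    print(k,c.round(3),t.round(3),"dx",(t-c)[0].round(3),"ang",np.degrees(np.arctan2(*(t-c)[::-1])).round())
    print({n:np.linalg.norm(t-o).round(3) for n,o in O.items() if n!=k})
```

```text
pan [0.533 0.257] [0.635 0.382] dx 0.102 ang 50.0
{'candle': np.float64(0.165), 'burner': np.float64(0.319), 'jar': np.float64(0.454), 'tea': np.float64(0.376)}
tea [0.551 0.016] [0.65  0.143] dx 0.099 ang 52.0
{'candle': np.float64(0.099), 'burner': np.float64(0.094), 'jar': np.float64(0.217), 'pan': np.float64(0.164)}
```

```bash
python3 -c "
from bench import *
print(hand_in())"
```

```text
the job is handed in; nothing more can be done
None
```

I swung both handles round to the back of the board (teapot about 52°, pan about 50° off straight back), with about 45 mm of clear air by the last camera view and no other piece visibly moved; the job is handed in, but no verdict came back.

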